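Stir mixed hex caps through a grading screen

TASK

Pick up the orange screwdriver by its handle and stir the mixed hex caps on the grading screen with its blade until all five small brass caps have dropped through the holes into the red bin below; the two large dark caps stay on the screen. Move the caps only with the screwdriver, never with the gripper's fingers, do not shove the screen about, and leave the carton, the car charger and the battery where they stand. When the small caps are all in the bin, lay the screwdriver down flat on the table and let go of it.

Things in the scene. Friction and masses are not known exactly. Their poses are not given: they have to be found in the camera images.
- screen: grading screen: loose blue-walled tray with a perforated steel floor on four thin steel legs with rubber feet, 0.75 kg, 176 x 142 mm, 108 mm high, standing on the right-hand table (top z = 0) over the red bin. Origin on the table under its centre, x along its long side. A few newtons sideways slide it: a blade tip caught in a hole, or a cap jammed on a wall, drags it along
- screen_floor (a point): centre of the upper face of the screen's 6 mm floor plate, 92 mm above screen, same axes. Inside, the tray is 170 mm (x) by 136 mm (y), its corners cut off at 45 degrees (30 mm); walls rise 16 mm above the floor. Six through holes of 28 mm diameter are centred here at x = -44, 0, +44 mm and y = -22, +22 mm; all else is solid
- red_bin: loose red open stacking bin, 154 mm long (its x), 104 mm wide, 71 mm high, thin-walled, with a low open front (33 mm) at its -x end, standing between the legs directly below the holes of the screen; origin at the centre of its underside; inside it spans x from -65 to +73 mm and y from -47 to +47 mm
- orange_screwdriver: loose screwdriver with an orange handle, 195 mm long, 80 g (nearly all in the handle), lying flat on the left-hand table (top z = 4 mm). Origin at mid-length on its underside, y along it: round handle, about 26 mm thick, from y = +2 to +98 mm; straight 6 mm shaft from there to the tip at y = -98 mm. The axis of both lies 13 mm above the origin
- handle_mid (a point): point on the screwdriver's axis in the middle of its handle, the place to grip it; axes as the screwdriver's
- blade_tip (a point): the end of the screwdriver's shaft, on its axis, 147 mm from handle_mid; axes as the screwdriver's
- small_cap_1: small short hexagonal blanking cap of brass, 20 mm across its flats, 23 mm across its corners, 13.5 mm tall with its low boss, 20 g, lying flat on the perforated plate at the start; origin at the centre of its flat underside, z up through the boss. It passes through a screen hole once its middle is over it
- small_cap_2: small short hexagonal blanking cap of brass, 20 mm across its flats, 23 mm across its corners, 13.5 mm tall with its low boss, 20 g, lying flat on the perforated plate at the start; origin at the centre of its flat underside, z up through the boss. It passes through a screen hole once its middle is over it
- small_cap_3: small short hexagonal blanking cap of brass, 20 mm across its flats, 23 mm across its corners, 13.5 mm tall with its low boss, 20 g, lying flat on the perforated plate at the start; origin at the centre of its flat underside, z up through the boss. It passes through a screen hole once its middle is over it
- small_cap_4: small short hexagonal blanking cap of brass, 20 mm across its flats, 23 mm across its corners, 13.5 mm tall with its low boss, 20 g, lying flat on the perforated plate at the start; origin at the centre of its flat underside, z up through the boss. It passes through a screen hole once its middle is over it
- small_cap_5: small short hexagonal blanking cap of brass, 20 mm across its flats, 23 mm across its corners, 13.5 mm tall with its low boss, 20 g, lying flat on the perforated plate at the start; origin at the centre of its flat underside, z up through the boss. It passes through a screen hole once its middle is over it
- large_cap_1: large short hexagonal blanking cap of dark steel, 32 mm across its flats, 37 mm across its corners, 15.5 mm tall with its low boss, 60 g, lying flat on the perforated plate at the start; origin at the centre of its flat underside, z up through the boss. It cannot pass the holes
- large_cap_2: large short hexagonal blanking cap of dark steel, 32 mm across its flats, 37 mm across its corners, 15.5 mm tall with its low boss, 60 g, lying flat on the perforated plate at the start; origin at the centre of its flat underside, z up through the boss. It cannot pass the holes
- sealer_grip (a point): black grip at the front end of the raised arm of the bag sealer that stands to the right of the screen: a fixed obstacle, up to 208 mm high here and sloping down to the back; pass above it, or go round
- white_box_4: bystander: white carton, 74 x 74 x 55 mm, standing behind the screen; origin at the centre of its underside
- car_charger: bystander: black and white car charger, 26 mm thick and 58 mm tall, standing on end on the left-hand table; origin at the centre of its underside
- battery: bystander: white and green D cell, 33 mm thick and 62 mm tall, standing on end on the left-hand table; origin at the centre of its underside
Things that resemble listed ones, but are neither listed nor needed, are in the scene too. What is shaped like the large_cap_2 but brown is not meant.

How it is judged (in metres and radians):
On the way, in this order (a step that is already met when the one before it is completed fails the run):
1. the screwdriver's blade is down among the caps on the screen (z of blade_tip in the frame of screen_floor between -0.03 and 0.016 m and x of blade_tip in the frame of screen_floor between -0.085 and 0.085 m and y of blade_tip in the frame of screen_floor between -0.068 and 0.068 m), for 0.1 s.
2. all five small caps lie in the red bin (x of small_cap_1 in the frame of red_bin between -0.072 and 0.078 m and y of small_cap_1 in the frame of red_bin between -0.052 and 0.052 m and height (world z) of each of small_cap_1, small_cap_2, small_cap_3, small_cap_4, small_cap_5 below 0.065 m and x of small_cap_2 in the frame of red_bin between -0.072 and 0.078 m and y of small_cap_2 in the frame of red_bin between -0.052 and 0.052 m and x of small_cap_3 in the frame of red_bin between -0.072 and 0.078 m and y of small_cap_3 in the frame of red_bin between -0.052 and 0.052 m and x of small_cap_4 in the frame of red_bin between -0.072 and 0.078 m and y of small_cap_4 in the frame of red_bin between -0.052 and 0.052 m and x of small_cap_5 in the frame of red_bin between -0.072 and 0.078 m and y of small_cap_5 in the frame of red_bin between -0.052 and 0.052 m), for 0.2 s.
At the end, for the whole second after the job is handed in: All five small brass caps lie in the red bin (below 65 mm), both large dark caps in the screen's tray, the screen level and within 30 mm of where it stood, the screwdriver flat on the table (within 9 degrees of level, both ends below 35 mm), bystanders within 30 mm; all at rest (all of step 2 and z of large_cap_1 in the frame of screen_floor between -0.006 and 0.03 m and x of large_cap_1 in the frame of screen_floor between -0.085 and 0.085 m and y of large_cap_1 in the frame of screen_floor between -0.068 and 0.068 m and z of large_cap_2 in the frame of screen_floor between -0.006 and 0.03 m and x of large_cap_2 in the frame of screen_floor between -0.085 and 0.085 m and y of large_cap_2 in the frame of screen_floor between -0.068 and 0.068 m and height (world z) of each of blade_tip, handle_mid below 0.035 m and angle between orange_screwdriver's own y axis and vertical between 1.42 and 1.72 rad and distance of screen from where it was at the start of the episode below 0.03 m and angle between screen's own z axis and vertical below 0.1 rad and linear speed of each of small_cap_1, small_cap_2, small_cap_3, small_cap_4, small_cap_5, large_cap_1, large_cap_2, orange_screwdriver, screen below 0.05 m/s); the robot touches nothing.
It fails at once if a cap is touched by the gripper's fingers (over 0.5 N) (contact force between the fingers and small_cap_1 above 0.5 N or contact force between the fingers and small_cap_2 above 0.5 N or contact force between the fingers and small_cap_3 above 0.5 N or contact force between the fingers and small_cap_4 above 0.5 N or contact force between the fingers and small_cap_5 above 0.5 N or contact force between the fingers and large_cap_1 above 0.5 N or contact force between the fingers and large_cap_2 above 0.5 N).
It fails at once if the screen is shoved more than 30 mm from its place or tipped by more than 9 degrees (distance of screen from where it was at the start of the episode above 0.03 m or angle between screen's own z axis and vertical above 0.15 rad).
It fails at once if the white carton, the car charger or the battery is moved more than 30 mm or knocked over (distance of any of white_box_4, car_charger, battery from where it was at the start of the episode above 0.03 m or angle between any of white_box_4, car_charger, battery's own z axis and vertical above 0.5 rad).
It also fails if it takes over 72 s, if anything falls off the work surface, if the arm or the gripper's body presses on something with over 40 N, if the wrist force passes 120 N, or if a joint passes its speed limit or range.

ROBOT

A 6-joint arm with a two-finger parallel gripper is mounted at the origin on a cart in front of the work surface, level with it; the furniture and walls round the work are solid. World frame = base frame: x ahead of the robot, y to its left, z up, the work surface at z = 0. Lengths are in mm, angles in rad, forces in N, time in s.
With the tool pointing down it reaches from about 300 to 775 mm from the base axis. Payload 14.6 kg.
Tool frame: the origin (TCP) lies midway between the tips of the shut fingers; the grasp point (between the pads) lies 19 mm behind it; z points along the fingers, y is the direction in which the jaws open and shut (so a half turn about z gives the same grasp; the last joint's range is limited). The gripper opens to 94 mm and grips with 3 to 60 N. Pads are 16 mm wide; open, the fingers measure 119 mm over their backs; the gripper's body (75 mm by 177 mm) begins 78 mm behind the grasp point.
Start: joints at [-1.393, 0.3, 1.521, -0, 1.321, -0.067], TCP at [133.293, -533.594, 205.446] pointing down, gripper open.
Joint ranges: [-3.03, 3.03], [-0.79, 2.21], [0.23, 2.52], [-1.04, 4.18], [0, 3.07], [-2.55, 2.55]. Speed limits (rad/s): [2.22, 2.22, 2.57, 3.14, 3.14, 3.14].

INTERFACE

Orientations are given as a unit quaternion [w, x, y, z].
In Python, from workcell import bot gives the robot as it stands. The module is installed in compiled form; this text tells all that it offers.
- The arm moves only by the tool move_arm, never from a script. Its argument "commands" is a list of rows, each a list of 6 numbers: the shift along the tool's x, y, z in cm, then the turn, a rotation vector about the tool's x, y, z in rad. In form: [[dx, dy, dz, ax, ay, az], ...]. A call has exactly 8 rows; each row shifts and turns the commanded pose from where the row before left it, along the tool's axes as they then stand; what a row does not reach is not made up. A row lasts 1/8 s, in which the tool goes at most 62.5 mm and 10.7 degrees, less where a joint would pass 70% of its speed; a pose out of reach is approached as far as the arm can. A call is refused whole if a number of a shift passes 6.25 or a number of a turn 0.188, either way. A call with a gripper value outside its range is refused whole. "fingers" is the closure in counts, from 0 (fully open) to 255 (shut), set as the call begins (left out, the last holds). The fingers move at their own pace and stop on an object; "grip_force" is the grip in N (left out, the last holds). Time passes only in rows, so rows that do not move let the fingers close, or fill a call up. It gives the time, the measured TCP pose, the force and the opening at its end, in the units of the state.
- bot.read_state(): the state, without advancing time (a new reading comes with each control period).
- bot.grab_frame(name): name is "side" or "top"; returns the picture (420x560x3 uint8, red, green, blue); there is no depth.
- bot.camera_info(name): a dict with "fx", "fy", "cx", "cy" (pixels), "rvec" (rotation vector, rad) and "tvec" (3), from world to camera coordinates, as OpenCV has them. Camera axes: x right, y down, z forward; pixel columns grow to the right and rows downward; lengths in mm; the calibration is good to about 2 mm. A picture is of the moment at which its call begins. camera_info takes no time and is no camera call.
- bot.job_done(): hands the job in, once; it reports no verdict.
Trained networks look in the newest picture that a camera, given by its name, has taken for a name from the list of things; names that differ only in an ending like _2 or _b are one class to them, and where a whole thing is asked for, a point or a joint stands for the part that bears it (a point fixed in the world has none). Each returns a list of dicts, best first, with "score" (0 to 1); they miss things now and then, are a little off and sometimes report something else, mostly with a low value. They report only what shows in the picture. A call takes as long as a camera call. They do not tell look-alikes from the thing itself.
- bot.masks_of(camera, label): "mask" (420x560 bool, what is visible of it) and "rect" ([left, top, right, bottom] in pixels, round what is visible of it).
The state is a dict: "time_s": time; "q": joint angles; "joint_vel": joint speeds; "effort": joint torques, N m; "position": TCP position; "ee_rot": TCP orientation; "wrist_force": force on the tool from outside, world axes, zero at the start; "torque": the same for the moment, N m; "finger_gap": finger opening in mm.
Only numpy, scipy, OpenCV 4.12 (cv2) and the standard library are available. Lean on these libraries where they do the work, as an engineer would, in place of code of your own. Each camera call takes 0.05 s, during which the arm holds its last target. There are 200 camera calls.

## Working session

There is one attempt and no reset: what is moved stays moved. The work goes in short steps, Python scripts to look and compute and a tool call to move; the robot and the scene stay as the last step left them, time stands still between calls to the robot, and variables do not carry over. Pictures are saved under pics/ and viewed, about 8 in all and at most 12, crops included, and the job is handed in when it is done.

Besides the shell and the picture viewer there is one more tool, called after "Call:" as name(argument=value, ...) on one line, values as JSON. move_arm: Moves the arm, as the interface text tells. Its arguments: {"type":"object","properties":{"commands":{"type":"array"},"fingers":{"type":"number"},"grip_force":{"type":"number"}},"required":["commands"]}

```bash
mkdir -p pics
cat > h.py <<'E'
import numpy as np, cv2
from workcell import bot
def cam(n):
    c=bot.camera_info(n);K=np.array([[c['fx'],0,c['cx']],[0,c['fy'],c['cy']],[0,0,1.]])
    R=cv2.Rodrigues(np.array(c['rvec'],float))[0];return K,R,np.array(c['tvec'],float).ravel()
def ray(n,px,z):
    K,R,t=cam(n);p=np.atleast_2d(px).astype(float)
    d=(R.T@np.linalg.inv(K)@np.c_[p,np.ones(len(p))].T).T;o=-R.T@t
    return o+d*((z-o[2])/d[:,2])[:,None]
def proj(n,P):
    K,R,t=cam(n);q=(K@(R@np.atleast_2d(P).astype(float).T+t[:,None])).T;return q[:,:2]/q[:,2:]
def save(n,f,crop=None,s=1):
    im=bot.grab_frame(n)
    if crop: im=im[crop[1]:crop[3],crop[0]:crop[2]]
    im=cv2.resize(im,None,fx=s,fy=s,interpolation=cv2.INTER_CUBIC);cv2.imwrite('pics/'+f,im[:,:,::-1])
E
python3 - <<'E'
from h import *
for n in('side','top'):
    save(n,n+'0.png',s=1.42)
    K,R,t=cam(n);print(n,K[0,0],-R.T@t,R[2])
    for l in('screen','red_bin','orange_screwdriver','handle_mid','small_cap_1','large_cap_1','white_box_4','car_charger','battery'):
        for d in bot.masks_of(n,l)[:8]:
            ys,xs=np.nonzero(d['mask']);print(l,round(d['score'],2),np.round(d['rect']),xs.mean().round(1),ys.mean().round(1))
print(bot.read_state())
E
```

```text
side 492.63232976144917 [ 602.92482227 -875.49795191  741.1597067 ] [ 0.02324056  0.81650087 -0.57687625]
screen 0.93 [204. 226. 305. 333.] 253.7 266.6
red_bin 0.64 [217. 252. 293. 326.] 250.7 297.8
red_bin 0.37 [249. 246. 269. 260.] 259.5 252.1
orange_screwdriver 0.74 [263. 215. 312. 243.] 278.8 223.5
handle_mid 0.71 [260. 214. 319. 245.] 281.9 225.1
handle_mid 0.49 [202. 228. 304. 332.] 253.6 266.4
small_cap_1 0.54 [268. 263. 278. 276.] 272.9 270.0
small_cap_1 0.47 [234. 242. 245. 254.] 240.7 247.2
small_cap_1 0.47 [280. 248. 288. 257.] 284.6 252.9
small_cap_1 0.45 [264. 238. 272. 248.] 269.1 242.2
large_cap_1 0.81 [238. 268. 257. 280.] 247.5 273.3
large_cap_1 0.57 [319. 288. 340. 304.] 327.0 296.1
large_cap_1 0.54 [248. 246. 268. 261.] 260.2 252.5
large_cap_1 0.18 [279. 248. 289. 256.] 284.8 252.4
white_box_4 0.74 [308. 298. 353. 357.] 331.8 327.3
car_charger 0.45 [341. 244. 351. 264.] 346.5 253.8
car_charger 0.32 [263. 217. 311. 239.] 278.2 223.1
battery 0.76 [318. 196. 331. 221.] 324.3 209.1
top 424.53562125971933 [ 441.80057826  -58.37952782 1037.28442686] [ 0.17686054 -0.00336
[... 776 characters left out ...]
me_s': 1.0, 'q': array([-1.39260472e+00,  2.99898166e-01,  1.52101918e+00,  3.04047588e-06,
        1.32074188e+00, -6.65903867e-02]), 'joint_vel': array([ 2.52973339e-04, -8.52347603e-04, -1.02218178e-03, -8.66613190e-06,
       -1.42361940e-03, -1.69313209e-03]), 'effort': array([ 2.19970148e-03, -5.31659818e+01, -3.52906394e+01,  7.09430943e-02,
        2.12093128e-02, -1.38205309e-05]), 'position': array([ 133.2875486 , -533.57515939,  205.43846762]), 'ee_rot': array([-3.33138320e-05,  9.92519612e-01,  1.22085293e-01, -3.85623437e-07]), 'wrist_force': array([-0.3655915 , -1.44430409, -1.14711175]), 'torque': array([ 0.01081591,  0.02399552, -0.04335914]), 'finger_gap': 94.22384275375636}
```

Run:
```python
from h import *
save('top','top1.png',(150,130,380,290),3.4)
save('side','side1.png',(180,180,360,360),3.3)
```

```text
(no output)
```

View pics/top1.png

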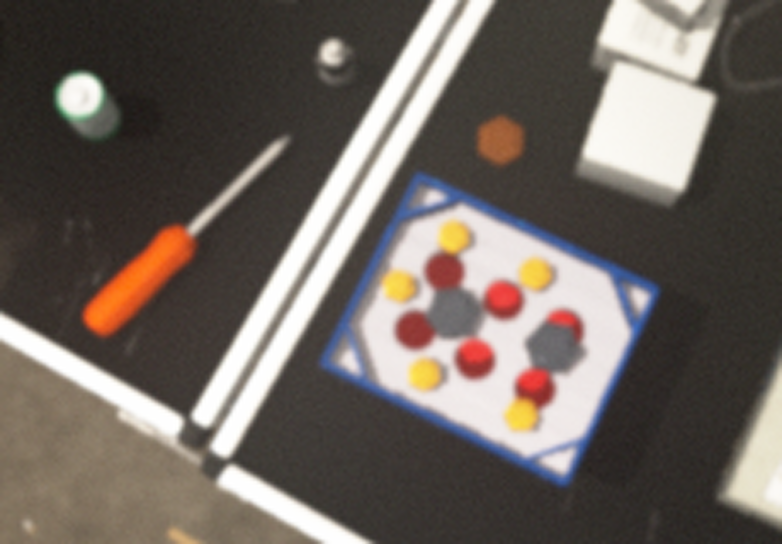

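View pics/side1.png

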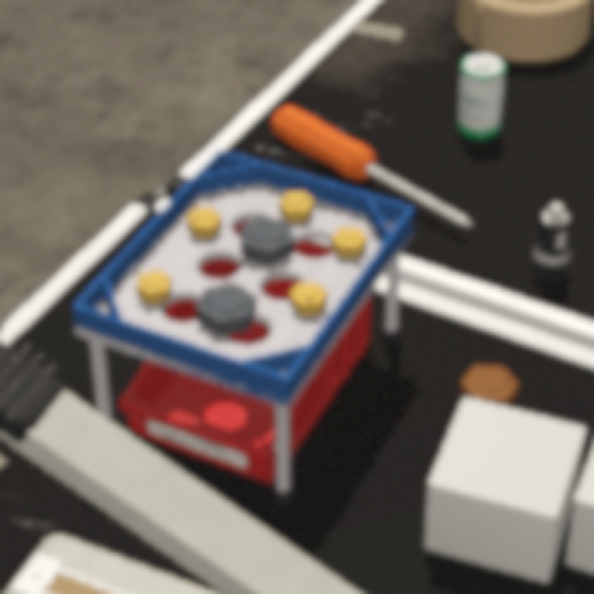

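View pics/top0.png

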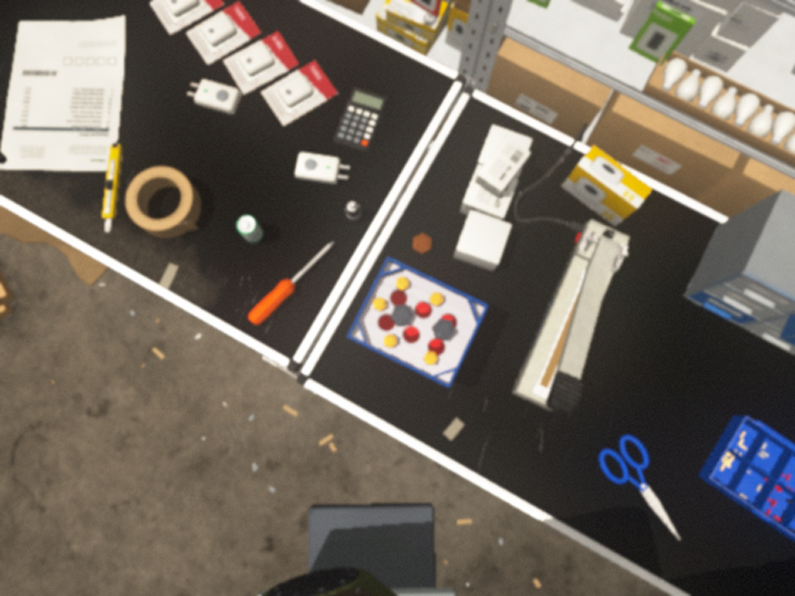

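```bash
cat > m.py <<'E'
from h import *
T=lambda l:np.array(l,float)/3.4+[150,130]
S=lambda l:np.array(l,float)/3.3+[180,180]
E
python3 - <<'E'
from m import *
np.set_printoptions(precision=1,suppress=True)
a=ray('top',T([(418,175),(658,290),(568,483),(324,365)]),108)
b=ray('side',S([(414,210),(285,395),(76,310),(235,153)]),108)
for c in(a,b):
    print(c[:,:2].tolist(),c.mean(0),np.linalg.norm(c-np.roll(c,-1,0),axis=1))
    for i in(0,2): 
        d=c[(i+1)%4]-c[i];e=c[(i+2)%4]-c[(i+1)%4];print(np.degrees(np.arctan2(d[1],d[0])),np.degrees(np.arctan2(e[1],e[0])))
print('holes top',ray('top',T([(444,271),(503,300),(415,330),(475,360),(565,328),(535,387)]),92)[:,:2])
print('small top',ray('top',T([(455,237),(536,274),(400,286),(425,375),(521,415)]),104)[:,:2])
print('small side',ray('side',S([(349,240),(308,296),(297,203),(203,220),(155,286)]),103)[:,:2])
print('large top',ray('top',T([(455,312),(555,345)]),106)[:,:2])
print('large side',ray('side',S([(266,238),(226,306)]),103)[:,:2])
print('sd top',ray('top',T([(100,325),(185,240),(288,138)]),17)[:,:2])
print('sd side',ray('side',S([(285,118),(370,168),(469,223)]),17)[:,:2])
print('char',ray('top',T([(337,55)]),50)[:,:2],'batt',ray('top',T([(82,97)]),62)[:,:2], 'carton',ray('top',T([(595,172),(688,192),(715,95),(620,65)]),55)[:,:2].tolist())
E
```

```text
[[675.6162020589603, -58.916503015972566], [596.1294860650933, -214.5295089101432], [472.2384337505082, -151.74021265658843], [550.082476609416, 3.6302282264969605]] [ 573.5 -105.4  108. ] [174.7 138.9 173.8 140.3]
-117.05782623020472 153.12362595493676
63.388112975190666 -26.48461733634842
[[678.0182813301673, -62.76862746385302], [596.3868216769292, -227.2166618344561], [474.1854033405647, -155.0584620243343], [563.0379920905377, 0.3964978870269533]] [ 577.9 -111.2  108. ] [183.6 141.9 179.1 131.2]
-116.39964959474382 149.43875334320825
60.24923345848295 -28.782462267011663
holes top [[ 613.7  -75.3]
 [ 593.5 -114.1]
 [ 574.3  -55.5]
 [ 553.8  -94.7]
 [ 574.2 -154.6]
 [ 535.4 -133.7]]
small top [[ 634.2  -82.8]
 [ 608.6 -135.5]
 [ 601.9  -46.1]
 [ 543.1  -61.6]
 [ 516.3 -123.2]]
small side [[ 636.1  -86.2]
 [ 610.  -138.9]
 [ 603.9  -48. ]
 [ 544.4  -64.8]
 [ 518.2 -128.4]]
large top [[ 583.8  -81.8]
 [ 561.2 -146.4]]
large side [[ 584.4  -83.5]
 [ 561.4 -147.1]]
sd top [[591.7 169.4]
 [652.7 109.7]
 [727.7  35.6]]
sd side [[595.2 172.6]
 [659.1 105.7]
 [727.3  38.3]]
char [[779.2  -2.3]] batt [[746.9 176.1]] carton [[689.3328549224602, -182.93718551683577], [674.0250693093573, -247.40312102202586], [744.1420482226924, -269.81091538609013], [767.2292757574523, -203.4691624758263]]
```

```bash
cat >> h.py <<'E'
from scipy.spatial.transform import Rotation as Ro, Slerp
def orient(phi,a):
    c,s=np.cos(np.radians(phi)),np.sin(np.radians(phi))
    return Ro.from_matrix(np.array([[-c,-s,0],[-s,c,0],[0,0,-1.]]))*Ro.from_rotvec([0,np.radians(a),0])
def cur():
    s=bot.read_state();w,x,y,z=s['ee_rot'];return np.array(s['position']),Ro.from_quat([x,y,z,w]),s
def plan(wps):
    "wps: list of (pos,Rot,nrows); prints tool-frame rows"
    p,R,s=cur();rows=[]
    for P,Q,n in wps:
        P=np.asarray(P,float);rv=(R.inv()*Q).as_rotvec()
        for i in range(n):
            R2=R*Ro.from_rotvec(rv/n);rows.append((*(R.inv().apply((P-p)/(n-i))/10),*(rv/n)));p=p+(P-p)/(n-i);R=R2
    rows=[[round(v,2) for v in r[:3]]+[round(v,3) for v in r[3:]] for r in rows]
    rows=[[0 if v==0 else v for v in r] for r in rows]
    for i in range(0,len(rows),8): print(str(rows[i:i+8]).replace(' ',''))
    print('max',np.abs(rows).max(0),'t',s['time_s'])
E
python3 - <<'E'
from h import *
print(ray('top',np.array([(560,390),(545,405)])/1.42,200))
hm=np.array([625,139.5,17]);Q=orient(-45,-30);z=Q.apply([0,0,1]);print(z)
g=hm+8*z
p=cur()[0]
plan([(p+[0,0,125],cur()[1],2),((350,-230,330),orient(-100,0),6),(g-110*z,Q,10),(g-40*z,Q,3),(g,Q,3)])
E
```

```text
[[ 462.03123765 -293.1912671   200.        ]
 [ 442.04385211 -271.35569501  200.        ]]
[ 0.35355339 -0.35355339 -0.8660254 ]
[[0,0,np.float64(-6.25),0,0,0],[0,0,np.float64(-6.25),0,0,0],[np.float64(4.73),np.float64(-4.03),np.float64(0.01),0,0,np.float64(-0.192)],[np.float64(5.41),np.float64(-3.06),np.float64(0.01),0,0,np.float64(-0.192)],[np.float64(5.9),np.float64(-1.97),np.float64(0.01),0,0,np.float64(-0.192)],[np.float64(6.16),np.float64(-0.81),np.float64(0.01),0,0,np.float64(-0.192)],[np.float64(6.2),np.float64(0.38),np.float64(0.01),0,0,np.float64(-0.192)],[np.float64(6.02),np.float64(1.56),np.float64(0.01),0,0,np.float64(-0.192)]]
[[np.float64(4.41),np.float64(1.65),np.float64(2.25),np.float64(-0.025),np.float64(-0.048),np.float64(-0.094)],[np.float64(4.34),np.float64(2.0),np.float64(2.08),np.float64(-0.025),np.float64(-0.048),np.float64(-0.094)],[np.float64(4.23),np.float64(2.36),np.float64(1.93),np.float64(-0.025),np.float64(-0.048),np.float64(-0.094)],[np.float64(4.09),np.float64(2.7),np.float64(1.79),np.float64(-0.025),np.float64(-0.048),np.float64(-0.094)],[np.float64(
[... 170 characters left out ...]
.float64(-0.048),np.float64(-0.094)],[np.float64(3.43),np.float64(3.64),np.float64(1.48),np.float64(-0.025),np.float64(-0.048),np.float64(-0.094)],[np.float64(3.14),np.float64(3.91),np.float64(1.42),np.float64(-0.025),np.float64(-0.048),np.float64(-0.094)]]
[[np.float64(2.83),np.float64(4.16),np.float64(1.38),np.float64(-0.025),np.float64(-0.048),np.float64(-0.094)],[np.float64(2.5),np.float64(4.37),np.float64(1.36),np.float64(-0.025),np.float64(-0.048),np.float64(-0.094)],[0,0,np.float64(2.33),0,0,0],[0,0,np.float64(2.33),0,0,0],[0,0,np.float64(2.33),0,0,0],[0,0,np.float64(1.33),0,0,0],[0,0,np.float64(1.33),0,0,0],[0,0,np.float64(1.33),0,0,0]]
max [6.2   4.37  6.25  0.025 0.048 0.192] t 1.1
```

```bash
sed -i 's/\[round(v,2) for/[round(float(v),2) for/; s/\[round(v,3) for/[round(float(v),3) for/' h.py
```

Call:
move_arm(commands=[[0,0,-6.2,0,0,0],[0,0,-6.2,0,0,0],[4.7,-4.0,0,0,0,-0.18],[5.4,-3.0,0,0,0,-0.18],[5.9,-2.0,0,0,0,-0.18],[6.1,-0.8,0,0,0,-0.18],[6.1,0.4,0,0,0,-0.18],[6.0,1.5,0,0,0,-0.18]], fingers=0)

```text
time_s: 2.1
position: [358.0, -237.0, 329.7]
ee_rot: [0.0, 0.787, 0.617, 0.0]
wrist_force: [0.3, -1.1, -1.1]
finger_gap: 94.1
```

Run:
```python
from h import *
hm=np.array([625,139.5,17]);Q=orient(-45,-30);z=Q.apply([0,0,1]);g=hm+8*z
print(cur()[2]['q'])
plan([(g-80*z,Q,9),(g-25*z,Q,4),(g,Q,3)])
```

```text
[-6.70124127e-01 -4.61266254e-02  1.62519383e+00  1.97582935e-06
  1.56178637e+00 -4.29717306e-01]
[[4.98,1.54,2.78,-0.03,-0.053,-0.111],[4.92,2.01,2.57,-0.03,-0.053,-0.111],[4.8,2.48,2.38,-0.03,-0.053,-0.111],[4.62,2.94,2.21,-0.03,-0.053,-0.111],[4.38,3.38,2.07,-0.03,-0.053,-0.111],[4.09,3.79,1.95,-0.03,-0.053,-0.111],[3.75,4.17,1.86,-0.03,-0.053,-0.111],[3.36,4.51,1.8,-0.03,-0.053,-0.111]]
[[2.94,4.81,1.78,-0.03,-0.053,-0.111],[0,0,1.38,0,0,0],[0,0,1.38,0,0,0],[0,0,1.37,0,0,0],[0,0,1.38,0,0,0],[0,0,0.83,0,0,0],[0,0,0.83,0,0,0],[0,0,0.83,0,0,0]]
max [4.98  4.81  2.78  0.03  0.053 0.111] t 2.1
```

Call:
move_arm(commands=[[4.98,1.54,2.78,-0.03,-0.053,-0.111],[4.92,2.01,2.57,-0.03,-0.053,-0.111],[4.8,2.48,2.38,-0.03,-0.053,-0.111],[4.62,2.94,2.21,-0.03,-0.053,-0.111],[4.38,3.38,2.07,-0.03,-0.053,-0.111],[4.09,3.79,1.95,-0.03,-0.053,-0.111],[3.75,4.17,1.86,-0.03,-0.053,-0.111],[3.36,4.51,1.8,-0.03,-0.053,-0.111]])

```text
time_s: 3.1
position: [575.2, 119.1, 106.5]
ee_rot: [0.217, 0.426, 0.874, -0.089]
wrist_force: [0.8, -0.7, 0.4]
finger_gap: 93.9
```

Run:
```python
from h import *
hm=np.array([625,139.5,17]);Q=orient(-45,-30);z=Q.apply([0,0,1]);g=hm+8*z
print(cur()[2]['q'])
plan([(g-60*z,Q,2),(g-18*z,Q,4),(g,Q,2)])
```

```text
[ 0.33639121  0.41364465  1.68909111 -0.55509552  0.92658325 -0.01307731]
[[1.53,2.37,1.79,-0.015,-0.025,-0.057],[1.43,2.43,1.79,-0.015,-0.025,-0.057],[0,0,1.05,0,0,0],[0,0,1.05,0,0,0],[0,0,1.05,0,0,0],[0,0,1.05,0,0,0],[0,0,0.9,0,0,0],[0,0,0.9,0,0,0]]
max [1.53  2.43  1.79  0.015 0.025 0.057] t 3.1
```

Call:
move_arm(commands=[[1.53,2.37,1.79,-0.015,-0.025,-0.057],[1.43,2.43,1.79,-0.015,-0.025,-0.057],[0,0,1.05,0,0,0],[0,0,1.05,0,0,0],[0,0,1.05,0,0,0],[0,0,1.05,0,0,0],[0,0,0.9,0,0,0],[0,0,0.7,0,0,0]])

```text
time_s: 4.1
position: [626.4, 135.0, 12.1]
ee_rot: [0.238, 0.372, 0.892, -0.099]
wrist_force: [0.1, 0.7, 0.4]
finger_gap: 94.0
```

Run:
```python
from h import *
hm=np.array([625,139.5,17]);Q=orient(-45,-30);z=Q.apply([0,0,1]);g=hm+8*z
print(cur()[2]['q'],cur()[2]['wrist_force'],g)
plan([(g,Q,1)])
save('top','top2.png',(150,150,290,255),5)
save('side','side2.png',(220,150,360,255),5)
a=cv2.imread('pics/top2.png');b=cv2.imread('pics/side2.png');cv2.imwrite('pics/g2.png',cv2.resize(np.vstack([a,b]),None,fx=.57,fy=.57))
```

```text
[ 0.346606    0.64711142  1.6029246  -0.69468997  0.78446215  0.04230371] [0.09844533 0.72713855 0.35765852] [627.82842712 136.67157288  10.07179677]
[[0.11,0.22,0.17,-0.002,-0.002,-0.005]]
max [0.11  0.22  0.17  0.002 0.002 0.005] t 4.1
```

View pics/g2.png

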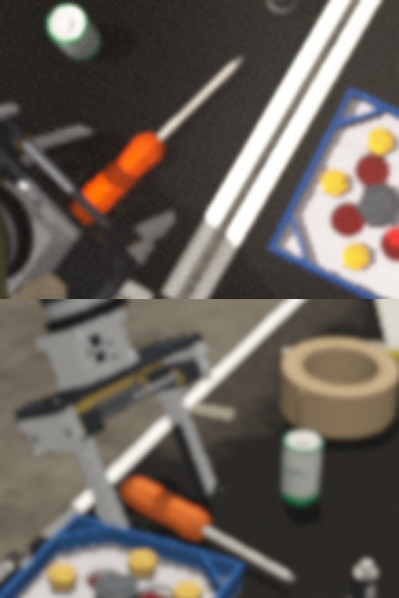

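Call:
move_arm(commands=[[0.1,0.2,0.2,0,0,-0.005],[0,0,0,0,0,0],[0,0,0,0,0,0],[0,0,0,0,0,0],[0,0,0,0,0,0],[0,0,0,0,0,0],[0,0,0,0,0,0],[0,0,0,0,0,0]], fingers=255, grip_force=50)

```text
time_s: 5.2
position: [627.8, 136.7, 10.3]
ee_rot: [0.238, 0.37, 0.893, -0.1]
wrist_force: [0.6, 0.9, 0.9]
finger_gap: 25.7
```

Run:
```python
from h import *
p,R,s=cur();print(s['finger_gap'],s['wrist_force'],s['q'],p)
Q=orient(-45,-30)
print('above')
t=np.array([574.5,-106.5]);az=np.degrees(np.arctan2(t[1],t[0]))
def tcp(tip,phi,a,th):
    b=np.array([np.cos(np.radians(phi))*np.cos(np.radians(th)),np.sin(np.radians(phi))*np.cos(np.radians(th)),-np.sin(np.radians(th))])
    O=orient(phi,a);return np.array(tip)-147*b+8*O.apply([0,0,1]),O
print(az)
P,O=tcp((574.5,-106.5,150),az+180,32,62);print(P)
Om=orient(-45-62,0)
plan([(p+[-30,0,210],Q,4),((600,30,290),orient(-45-62,0),8),(P+[0,0,30],O,8)])
```

```text
25.734783818820905 [0.63071742 0.93524173 0.8729081 ] [ 0.34854739  0.65321245  1.59742999 -0.69519244  0.78458453  0.03935569] [627.770575   136.74938241  10.33748409]
above
-10.502190508749948
[ 646.52455739 -119.8518109   273.00891138]
[[-2.16,-0.54,-4.81,0,0,0],[-2.16,-0.54,-4.81,0,0,0],[-2.16,-0.54,-4.81,0,0,0],[-2.16,-0.53,-4.81,0,0,0],[-1.27,-0.92,-0.27,0.035,0.059,0.132],[-1.36,-0.76,-0.32,0.035,0.059,0.132],[-1.43,-0.59,-0.38,0.035,0.059,0.132],[-1.47,-0.41,-0.45,0.035,0.059,0.132]]
[[-1.49,-0.23,-0.52,0.035,0.059,0.132],[-1.47,-0.06,-0.61,0.035,0.059,0.132],[-1.43,0.11,-0.69,0.035,0.059,0.132],[-1.36,0.27,-0.78,0.035,0.059,0.132],[-1.62,1.1,-0.16,-0.051,0.057,0.177],[-1.39,1.38,-0.19,-0.051,0.057,0.177],[-1.11,1.61,-0.18,-0.051,0.057,0.177],[-0.8,1.79,-0.15,-0.051,0.057,0.177]]
[[-0.47,1.91,-0.09,-0.051,0.057,0.177],[-0.12,1.96,-0.01,-0.051,0.057,0.177],[0.22,1.95,0.09,-0.051,0.057,0.177],[0.56,1.88,0.21,-0.051,0.057,0.177]]
max [2.16  1.96  4.81  0.051 0.059 0.177] t 5.2
```

Call:
move_arm(commands=[[-2.16,-0.54,-4.8,0,0,0],[-2.16,-0.54,-4.8,0,0,0],[-2.16,-0.54,-4.8,0,0,0],[-2.16,-0.54,-4.8,0,0,0],[-1.27,-0.92,-0.27,0.035,0.059,0.132],[-1.36,-0.76,-0.32,0.035,0.059,0.132],[-1.43,-0.59,-0.38,0.035,0.059,0.132],[-1.47,-0.41,-0.45,0.035,0.059,0.132]])

```text
time_s: 6.2
position: [599.1, 82.9, 254.8]
ee_rot: [0.123, 0.615, 0.777, -0.052]
wrist_force: [-0.2, -0.5, -0.7]
finger_gap: 26.0
```

Call:
move_arm(commands=[[-1.49,-0.23,-0.52,0.035,0.059,0.132],[-1.47,-0.06,-0.61,0.035,0.059,0.132],[-1.43,0.11,-0.69,0.035,0.059,0.132],[-1.36,0.27,-0.78,0.035,0.059,0.132],[-1.62,1.1,-0.16,-0.051,0.057,0.177],[-1.39,1.38,-0.19,-0.051,0.057,0.177],[-1.11,1.61,-0.18,-0.051,0.057,0.177],[-0.8,1.79,-0.15,-0.051,0.057,0.177]])

```text
time_s: 7.2
position: [624.2, -45.7, 295.9]
ee_rot: [0.013, 0.949, 0.28, 0.146]
wrist_force: [-0.4, -0.2, -1.3]
finger_gap: 25.6
```

```bash
cat >> h.py <<'E'
def tcp(tip,phi,a,th,t=8):
    b=np.array([np.cos(np.radians(phi))*np.cos(np.radians(th)),np.sin(np.radians(phi))*np.cos(np.radians(th)),-np.sin(np.radians(th))])
    O=orient(phi,a);return np.array(tip)-147*b+t*O.apply([0,0,1]),O
E
python3 - <<'E'
from h import *
p,R,s=cur();print(s['finger_gap'],s['wrist_force'],s['q'],p)
P,O=tcp((574.5,-106.5,150),169.5,32,62)
plan([(P+[0,0,15],O,8)])
E
```

```text
25.58190442611557 [-0.36266181 -0.15251526 -1.29368917] [-0.17785706  0.25461871  1.39680533  0.11392161  1.21835069  0.79333747] [624.15707167 -45.67341672 295.8572004 ]
[[-0.3,0.92,0.12,-0.026,0.029,0.09],[-0.22,0.94,0.14,-0.026,0.029,0.09],[-0.14,0.95,0.16,-0.026,0.029,0.09],[-0.06,0.96,0.18,-0.026,0.029,0.09],[0.02,0.95,0.2,-0.026,0.029,0.09],[0.1,0.94,0.23,-0.026,0.029,0.09],[0.18,0.92,0.26,-0.026,0.029,0.09],[0.25,0.89,0.29,-0.026,0.029,0.09]]
max [0.3   0.96  0.29  0.026 0.029 0.09 ] t 7.2
```

Call:
move_arm(commands=[[-0.3,0.92,0.12,-0.026,0.029,0.09],[-0.22,0.94,0.14,-0.026,0.029,0.09],[-0.14,0.95,0.16,-0.026,0.029,0.09],[-0.06,0.96,0.18,-0.026,0.029,0.09],[0.02,0.95,0.2,-0.026,0.029,0.09],[0.1,0.94,0.23,-0.026,0.029,0.09],[0.18,0.92,0.26,-0.026,0.029,0.09],[0.25,0.89,0.29,-0.026,0.029,0.09]])

```text
time_s: 8.2
position: [646.8, -119.2, 287.7]
ee_rot: [0.025, 0.958, -0.085, 0.274]
wrist_force: [0.0, -0.8, -0.8]
finger_gap: 25.7
```

Run:
```python
from h import *
p,R,s=cur();print(s['finger_gap'],s['wrist_force'],s['q'],p)
P,O=tcp((574.5,-106.5,150),169.5,32,62)
print(P-p,(R.inv()*O).as_rotvec())
tip=R.apply
# expected tip from tool: blade dir in tool frame at a: b
b=orient(0,32).inv().apply([np.cos(np.radians(62)),0,-np.sin(np.radians(62))]);tipw=p-8*R.apply([0,0,1])+147*R.apply(b);print('tip',tipw,b)
a=bot.grab_frame('top');d=bot.grab_frame('side')
px=[proj('top',tipw)[0],proj('side',tipw)[0]];print(px)
o=[]
for im,q in((a,px[0]),(d,px[1])):
    x,y=int(q[0]),int(q[1]);c=im[max(0,y-70):y+50,x-70:x+70];print(x-70,max(0,y-70));o.append(cv2.resize(c,None,fx=4,fy=4,interpolation=cv2.INTER_CUBIC))
w=np.hstack(o);cv2.imwrite('pics/g3.png',cv2.resize(w,(798,int(w.shape[0]*798/w.shape[1])))[:,:,::-1])
C=np.array([574.5,-106.5]);u=np.array([.451,.893]);v=np.array([-.893,.451])
for n,A in dict(t=[(634.2,-82.8),(608.6,-135.5),(601.9,-46.1),(543.1,-61.6),(516.3,-123.2),(583.8,-81.8),(561.2,-146.4)],s=[(636.1,-86.2),(610,-138.9),(603.9,-48),(544.4,-64.8),(518.2,-128.4),(584.4,-83.5),(561.4,-147.1)]).items():
    A=np.array(A)-(C-(0,1.5) if 0 else C);print(n,np.round(np.c_[A@u,A@v]).tolist())
```

```text
25.745762189308177 [ 0.02295055 -0.80945057 -0.75882262] [-0.25396931  0.19017266  1.56092788  0.05266667  0.83428569  1.47062488] [ 646.83720243 -119.18531987  287.69861098]
[ -0.31213464  -0.66373741 -14.6896996 ] [-0.00158739  0.00038609  0.00476507]
tip [ 574.6750318  -106.32215793  164.71828656] [-0.8660254  0.         0.5      ]
[array([296.33981696, 221.67847899]), array([254.9807748 , 234.83077494])]
226 151
184 164
t [[48.0, -43.0], [-11.0, -44.0], [66.0, 3.0], [26.0, 48.0], [-41.0, 44.0], [26.0, 3.0], [-42.0, -6.0]]
s [[46.0, -46.0], [-13.0, -46.0], [65.0, 0.0], [24.0, 46.0], [-45.0, 40.0], [25.0, 2.0], [-42.0, -7.0]]
```

View pics/g3.png

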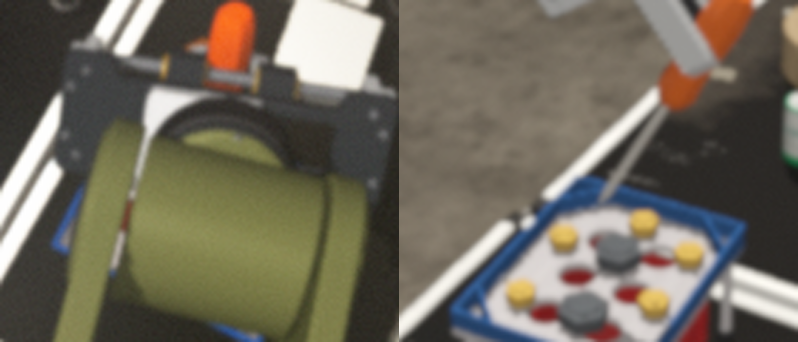

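```bash
cat >> h.py <<'E'
C=np.array([574.5,-106.5]);U=np.array([.451,.893]);V=np.array([-.893,.451])
PHI,A,TH=169.5,46,76
def W(uv,z,dC=(0,0)): return np.r_[C+np.array(dC)+uv[0]*U+uv[1]*V,z]
def tipnow():
    p,R,s=cur();b=orient(0,A).inv().apply([np.cos(np.radians(TH)),0,-np.sin(np.radians(TH))])
    t=p-8*R.apply([0,0,1])+147*R.apply(b);d=t[:2]-C;return np.round([d@U,d@V,t[2]],1),np.round(s['wrist_force'],1)
def go(seq):
    "seq of (u,v,z,n) tip waypoints"
    plan([(*tcp(W((u,v),z),PHI,A,TH),n) for u,v,z,n in seq])
E
python3 - <<'E'
from h import *
go([(47.5,-61,135,8),(47.5,-61,96,4),(47.5,-61,96,1),(45,-34,96,5),(45,-36,130,3),(-19,-60,130,3)])
E
```

```text
[[0.33,-0.34,0.43,0,0.031,0.001],[0.31,-0.34,0.44,0,0.031,0.001],[0.3,-0.34,0.45,0,0.031,0.001],[0.29,-0.34,0.45,0,0.031,0.001],[0.27,-0.34,0.46,0,0.031,0.001],[0.26,-0.35,0.47,0,0.031,0.001],[0.24,-0.35,0.48,0,0.031,0.001],[0.23,-0.35,0.49,0,0.031,0.001]]
[[-0.7,0,0.68,0,0,0],[-0.7,0,0.68,0,0,0],[-0.7,0,0.68,0,0,0],[-0.7,0,0.68,0,0,0],[0,0,0,0,0,0],[-0.37,-0.1,-0.38,0,0,0],[-0.37,-0.1,-0.38,0,0,0],[-0.37,-0.1,-0.38,0,0,0]]
[[-0.37,-0.1,-0.38,0,0,0],[-0.37,-0.1,-0.38,0,0,0],[0.86,0.02,-0.74,0,0,0],[0.86,0.02,-0.74,0,0,0],[0.86,0.02,-0.74,0,0,0],[0.12,2.27,0.12,0,0,0],[0.12,2.27,0.12,0,0,0],[0.12,2.27,0.12,0,0,0]]
max [8.60e-01 2.27e+00 7.40e-01 0.00e+00 3.10e-02 1.00e-03] t 8.3
```

Call:
move_arm(commands=[[0.33,-0.34,0.43,0,0.031,0.001],[0.31,-0.34,0.44,0,0.031,0.001],[0.3,-0.34,0.45,0,0.031,0.001],[0.29,-0.34,0.45,0,0.031,0.001],[0.27,-0.34,0.46,0,0.031,0.001],[0.26,-0.35,0.47,0,0.031,0.001],[0.24,-0.35,0.48,0,0.031,0.001],[0.23,-0.35,0.49,0,0.031,0.001]])

```text
time_s: 9.3
position: [691.6, -98.6, 272.7]
ee_rot: [0.034, 0.916, -0.083, 0.39]
wrist_force: [0.4, 0.3, -1.2]
finger_gap: 25.6
```

Run:
```python
from h import *
print(tipnow(),cur()[2]['q'])
t=tipnow()[0];q=proj('side',W(t[:2],t[2]));print(q)
save('side','g4.png',(200,180,320,280),6)
go([(47.5,-61,135,1),(47.5,-61,96,7),(47.5,-61,96,1),(45,-33,96,5),(45,-36,130,2)])
```

```text
(array([ 48.4, -61.7, 135.5]), array([ 0.4,  0.3, -1.2])) [-0.2002242   0.21062756  1.67107147  0.03637801  0.45464973  1.5249613 ]
[[293.65175762 241.60752304]]
[[-0.01,0.09,-0.05,-0.004,-0.003,0.001],[-0.4,0,0.39,0,0,0],[-0.4,0,0.39,0,0,0],[-0.4,0,0.39,0,0,0],[-0.4,0,0.39,0,0,0],[-0.4,0,0.39,0,0,0],[-0.4,0,0.39,0,0,0],[-0.4,0,0.39,0,0,0]]
[[0,0,0,0,0,0],[-0.38,-0.11,-0.4,0,0,0],[-0.38,-0.11,-0.4,0,0,0],[-0.38,-0.11,-0.4,0,0,0],[-0.38,-0.11,-0.4,0,0,0],[-0.38,-0.11,-0.4,0,0,0],[1.32,0.04,-1.08,0,0,0],[1.32,0.04,-1.08,0,0,0]]
max [1.32e+00 1.10e-01 1.08e+00 4.00e-03 3.00e-03 1.00e-03] t 9.35
```

View pics/g4.png

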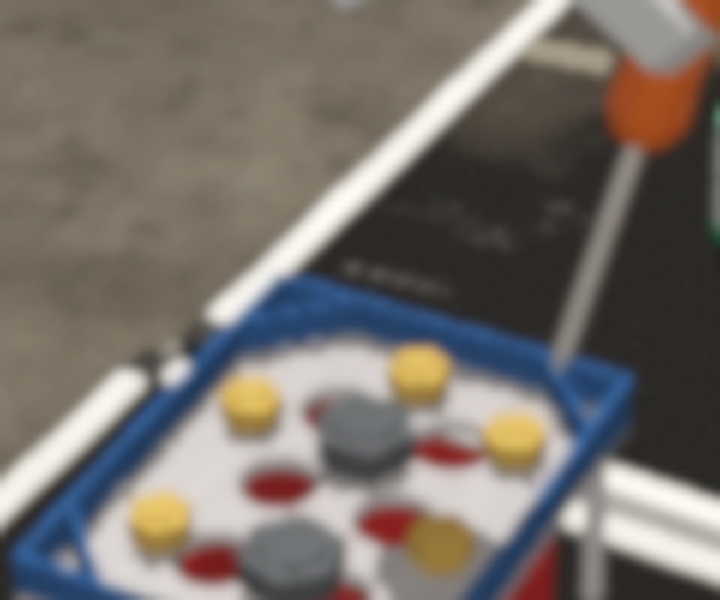

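Call:
move_arm(commands=[[0,0.09,-0.05,-0.004,-0.003,0.001],[-0.4,0,0.39,0,0,0],[-0.4,0,0.39,0,0,0],[-0.4,0,0.39,0,0,0],[-0.4,0,0.39,0,0,0],[-0.4,0,0.39,0,0,0],[-0.4,0,0.39,0,0,0],[-0.4,0,0.39,0,0,0]])

```text
time_s: 10.35
position: [691.2, -99.7, 233.7]
ee_rot: [0.036, 0.917, -0.085, 0.389]
wrist_force: [-0.3, 0.0, -1.6]
finger_gap: 25.5
```

Run:
```python
from h import *
print(tipnow())
go([(45,-33,96,6),(45,-36,130,2),(-19,-60,130,4),(-19,-60,96,4)])
```

```text
(array([ 47.2, -61.4,  96.7]), array([-0.3,  0. , -1.6]))
[[-0.33,-0.1,-0.33,0,0,0],[-0.33,-0.1,-0.33,0,0,0],[-0.33,-0.1,-0.33,0,0,0],[-0.33,-0.1,-0.33,0,0,0],[-0.33,-0.1,-0.33,0,0,0],[-0.33,-0.1,-0.33,0,0,0],[1.32,0.04,-1.08,0,0,0],[1.32,0.04,-1.08,0,0,0]]
[[0.09,1.7,0.09,0,0,0],[0.09,1.7,0.09,0,0,0],[0.09,1.7,0.09,0,0,0],[0.09,1.7,0.09,0,0,0],[-0.61,0,0.59,0,0,0],[-0.61,0,0.59,0,0,0],[-0.61,0,0.59,0,0,0],[-0.61,0,0.59,0,0,0]]
max [1.32 1.7  1.08 0.   0.   0.  ] t 10.35
```

Call:
move_arm(commands=[[-0.33,-0.1,-0.33,0,0,0],[-0.33,-0.1,-0.33,0,0,0],[-0.33,-0.1,-0.33,0,0,0],[-0.33,-0.1,-0.33,0,0,0],[-0.33,-0.1,-0.33,0,0,0],[-0.33,-0.1,-0.33,0,0,0],[0,0,0,0,0,0],[0,0,0,0,0,0]])

```text
time_s: 11.35
position: [664.8, -88.8, 233.7]
ee_rot: [0.036, 0.917, -0.085, 0.389]
wrist_force: [0.9, 2.2, -0.9]
finger_gap: 25.8
```

Run:
```python
from h import *
print(tipnow())
save('side','g5.png',(200,180,320,280),6)
go([(45,-37,130,3),(-19,-60,130,4),(-19,-60,96,4)])
for d in bot.masks_of('side','small_cap_1'):
    r=d['rect'];print(round(d['score'],2),np.round(r))
```

```text
(array([ 45.2, -32.9,  96.6]), array([ 0.9,  2.2, -0.9]))
[[0.89,0.04,-0.68,0,0,-0.001],[0.89,0.04,-0.68,0,0,-0.001],[0.89,0.04,-0.68,0,0,-0.001],[0.07,1.7,0.07,0,0,0],[0.07,1.7,0.07,0,0,0],[0.07,1.7,0.07,0,0,0],[0.07,1.7,0.07,0,0,0],[-0.61,0,0.59,0,0,0]]
[[-0.61,0,0.59,0,0,0],[-0.61,0,0.59,0,0,0],[-0.61,0,0.59,0,0,0]]
max [8.9e-01 1.7e+00 6.8e-01 0.0e+00 0.0e+00 1.0e-03] t 11.4
0.63 [266. 264. 278. 278.]
```

View pics/g5.png

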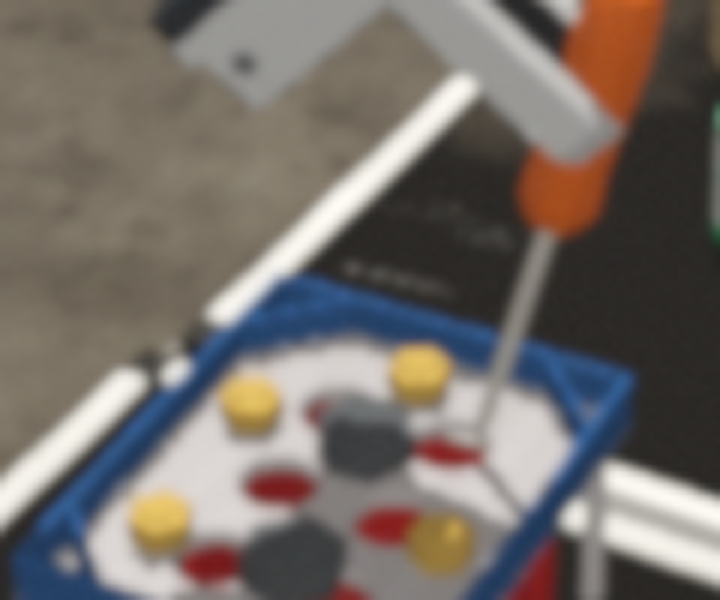

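Call:
move_arm(commands=[[0.89,0.04,-0.68,0,0,0],[0.89,0.04,-0.68,0,0,0],[0.89,0.04,-0.68,0,0,0],[0.07,1.7,0.07,0,0,0],[0.07,1.7,0.07,0,0,0],[0.07,1.7,0.07,0,0,0],[0.07,1.7,0.07,0,0,0],[0,0,0,0,0,0]])

```text
time_s: 12.45
position: [659.7, -159.1, 267.7]
ee_rot: [0.036, 0.916, -0.086, 0.389]
wrist_force: [-0.2, -0.7, -0.2]
finger_gap: 25.7
```

Run:
```python
from h import *
print(tipnow())
go([(-19.5,-60,96,7),(-19.5,-60,96,1),(-5,-32,96,7),(-5,-32,96,1),(-6,-34,130,3),(76,14,130,5)])
```

```text
(array([-19.9, -60.1, 130.6]), array([-0.2, -0.7, -0.2]))
[[-0.35,-0.01,0.34,0,0,0],[-0.35,-0.01,0.34,0,0,0],[-0.35,-0.01,0.34,0,0,0],[-0.35,-0.01,0.34,0,0,0],[-0.35,-0.01,0.34,0,0,0],[-0.35,-0.01,0.34,0,0,0],[-0.35,-0.01,0.34,0,0,0],[0,0,0,0,0,0]]
[[-0.23,-0.31,-0.23,0,0,0],[-0.23,-0.31,-0.23,0,0,0],[-0.23,-0.31,-0.23,0,0,0],[-0.23,-0.31,-0.23,0,0,0],[-0.23,-0.31,-0.23,0,0,0],[-0.23,-0.31,-0.23,0,0,0],[-0.23,-0.31,-0.23,0,0,0],[0,0,0,0,0,0]]
[[0.85,0.05,-0.75,0,0,0],[0.85,0.05,-0.75,0,0,0],[0.85,0.05,-0.75,0,0,0],[-0.32,-1.84,-0.33,0,0,0],[-0.32,-1.84,-0.33,0,0,0],[-0.32,-1.84,-0.33,0,0,0],[-0.32,-1.84,-0.33,0,0,0],[-0.32,-1.84,-0.33,0,0,0]]
max [0.85 1.84 0.75 0.   0.   0.  ] t 12.45
```

Call:
move_arm(commands=[[-0.35,0,0.34,0,0,0],[-0.35,0,0.34,0,0,0],[-0.35,0,0.34,0,0,0],[-0.35,0,0.34,0,0,0],[-0.35,0,0.34,0,0,0],[-0.35,0,0.34,0,0,0],[-0.35,0,0.34,0,0,0],[0,0,0,0,0,0]])

```text
time_s: 13.45
position: [659.7, -158.2, 232.3]
ee_rot: [0.036, 0.917, -0.085, 0.389]
wrist_force: [-0.8, 0.4, -0.2]
finger_gap: 25.6
```

Call:
move_arm(commands=[[-0.23,-0.31,-0.23,0,0,0],[-0.23,-0.31,-0.23,0,0,0],[-0.23,-0.31,-0.23,0,0,0],[-0.23,-0.31,-0.23,0,0,0],[-0.23,-0.31,-0.23,0,0,0],[-0.23,-0.31,-0.23,0,0,0],[-0.23,-0.31,-0.23,0,0,0],[0,0,0,0,0,0]])

```text
time_s: 14.45
position: [641.3, -132.4, 232.5]
ee_rot: [0.036, 0.917, -0.085, 0.389]
wrist_force: [-0.3, -0.1, -0.5]
finger_gap: 25.5
```

Run:
```python
from h import *
print(tipnow())
save('side','g6.png',(200,180,320,280),6)
im=bot.grab_frame('side')
hsv=cv2.cvtColor(im,cv2.COLOR_RGB2HSV);m=cv2.inRange(hsv,(18,110,90),(35,255,255));n,l,st,c=cv2.connectedComponentsWithStats(m)
for i in range(1,n):
    if st[i,4]>15 and 200<c[i,0]<310 and 220<c[i,1]<330: 
        P=ray('side',c[i],103)[0,:2]-(2.5,-1)-C;print(st[i,4],c[i].round(1),'uv',P@U,P@V)
go([(-6,-34,130,3),(76,14,130,5)])
```

```text
(array([ -4.4, -31.6,  95.5]), array([-0.3, -0.1, -0.5]))
65 [269.5 241.9] uv 63.627401335373236 3.1811663434864808
59 [241.3 247.2] uv 21.734511802301824 48.014955322195725
63 [226.3 266.8] uv -46.10652664873838 43.95081535443491
[[0.87,0.06,-0.76,0,0,-0.001],[0.87,0.06,-0.76,0,0,-0.001],[0.87,0.06,-0.76,0,0,-0.001],[-0.32,-1.84,-0.33,0,0,0],[-0.32,-1.84,-0.33,0,0,0],[-0.32,-1.84,-0.33,0,0,0],[-0.32,-1.84,-0.33,0,0,0],[-0.32,-1.84,-0.33,0,0,0]]
max [8.70e-01 1.84e+00 7.60e-01 0.00e+00 0.00e+00 1.00e-03] t 14.55
```

Call:
move_arm(commands=[[0.87,0.06,-0.76,0,0,0],[0.87,0.06,-0.76,0,0,0],[0.87,0.06,-0.76,0,0,0],[-0.32,-1.84,-0.33,0,0,0],[-0.32,-1.84,-0.33,0,0,0],[-0.32,-1.84,-0.33,0,0,0],[-0.32,-1.84,-0.33,0,0,0],[-0.32,-1.84,-0.33,0,0,0]])

```text
time_s: 15.55
position: [637.2, -39.7, 268.0]
ee_rot: [0.036, 0.916, -0.085, 0.389]
wrist_force: [-0.4, -0.5, -0.9]
finger_gap: 25.5
```

Run:
```python
from h import *
print(tipnow())
go([(76,14.5,96,7),(76,14.5,96,1),(52.5,-12,96,7),(52.5,-12,96,1)])
```

```text
(array([ 76.6,  13.8, 130.9]), array([-0.4, -0.5, -0.9]))
[[-0.37,0,0.34,0,0,0],[-0.37,0,0.34,0,0,0],[-0.37,0,0.34,0,0,0],[-0.37,0,0.34,0,0,0],[-0.37,0,0.34,0,0,0],[-0.37,0,0.34,0,0,0],[-0.37,0,0.34,0,0,0],[0,0,0,0,0,0]]
[[0.19,0.43,0.19,0,0,0],[0.19,0.43,0.19,0,0,0],[0.19,0.43,0.19,0,0,0],[0.19,0.43,0.19,0,0,0],[0.19,0.43,0.19,0,0,0],[0.19,0.43,0.19,0,0,0],[0.19,0.43,0.19,0,0,0],[0,0,0,0,0,0]]
max [0.37 0.43 0.34 0.   0.   0.  ] t 15.55
```

Call:
move_arm(commands=[[-0.37,0,0.34,0,0,0],[-0.37,0,0.34,0,0,0],[-0.37,0,0.34,0,0,0],[-0.37,0,0.34,0,0,0],[-0.37,0,0.34,0,0,0],[-0.37,0,0.34,0,0,0],[-0.37,0,0.34,0,0,0],[0,0,0,0,0,0]])

```text
time_s: 16.55
position: [636.2, -39.9, 231.5]
ee_rot: [0.036, 0.917, -0.085, 0.389]
wrist_force: [0.9, -0.2, -0.5]
finger_gap: 25.8
```

Call:
move_arm(commands=[[0.19,0.43,0.19,0,0,0],[0.19,0.43,0.19,0,0,0],[0.19,0.43,0.19,0,0,0],[0.19,0.43,0.19,0,0,0],[0.19,0.43,0.19,0,0,0],[0.19,0.43,0.19,0,0,0],[0.19,0.43,0.19,0,0,0],[0,0,0,0,0,0]])

```text
time_s: 17.55
position: [649.3, -73.4, 232.2]
ee_rot: [0.036, 0.917, -0.085, 0.389]
wrist_force: [-0.5, 0.8, -1.3]
finger_gap: 25.7
```

```bash
cat >> h.py <<'E'
def caps():
    im=bot.grab_frame('side')
    hsv=cv2.cvtColor(im,cv2.COLOR_RGB2HSV);m=cv2.inRange(hsv,(18,110,90),(35,255,255));n,l,st,c=cv2.connectedComponentsWithStats(m)
    for i in range(1,n):
        if st[i,4]>8 and 200<c[i,0]<310 and 220<c[i,1]<330: 
            P=ray('side',c[i],103)[0,:2]-(2.5,-1)-C;print(st[i,4],c[i].round(1),'uv',np.round([P@U,P@V],1))
E
python3 - <<'E'
from h import *
print(tipnow());caps()
save('side','g7.png',(200,180,320,280),6)
go([(54,-9,130,3),(37,58.5,130,5)])
E
```

```text
(array([ 51.9, -12.1,  95.1]), array([-0.5,  0.8, -1.3]))
59 [241.3 247.2] uv [21.7 48. ]
61 [226.5 266.8] uv [-46.   43.7]
[[0.78,-0.09,-0.86,0,0,-0.001],[0.78,-0.09,-0.86,0,0,-0.001],[0.78,-0.09,-0.86,0,0,-0.001],[-0.97,-0.05,-1.0,0,0,0],[-0.97,-0.05,-1.0,0,0,0],[-0.97,-0.05,-1.0,0,0,0],[-0.97,-0.05,-1.0,0,0,0],[-0.97,-0.05,-1.0,0,0,0]]
max [0.97  0.09  1.    0.    0.    0.001] t 17.65
```

Call:
move_arm(commands=[[0.78,-0.09,-0.86,0,0,0],[0.78,-0.09,-0.86,0,0,0],[0.78,-0.09,-0.86,0,0,0],[-0.97,-0.05,-1.0,0,0,0],[-0.97,-0.05,-1.0,0,0,0],[-0.97,-0.05,-1.0,0,0,0],[-0.97,-0.05,-1.0,0,0,0],[-0.97,-0.05,-1.0,0,0,0]])

```text
time_s: 18.65
position: [578.5, -54.4, 266.8]
ee_rot: [0.036, 0.917, -0.085, 0.389]
wrist_force: [-0.3, 1.6, -0.5]
finger_gap: 25.7
```

Run:
```python
from h import *
print(tipnow());caps()
go([(36.5,60.5,96,7),(36.5,60.5,96,1),(9,31.5,96,7),(9,31.5,96,1)])
```

```text
(array([ 36.9,  59.7, 129.8]), array([-0.3,  1.6, -0.5]))
59 [241.3 247.2] uv [21.7 48. ]
70 [226.2 266.8] uv [-46.1  44.3]
[[-0.35,0,0.33,0,0,0],[-0.35,0,0.33,0,0,0],[-0.35,0,0.33,0,0,0],[-0.35,0,0.33,0,0,0],[-0.35,0,0.33,0,0,0],[-0.35,0,0.33,0,0,0],[-0.35,0,0.33,0,0,0],[0,0,0,0,0,0]]
[[0.2,0.49,0.21,0,0,0],[0.2,0.49,0.21,0,0,0],[0.2,0.49,0.21,0,0,0],[0.2,0.49,0.21,0,0,0],[0.2,0.49,0.21,0,0,0],[0.2,0.49,0.21,0,0,0],[0.2,0.49,0.21,0,0,0],[0,0,0,0,0,0]]
max [0.35 0.49 0.33 0.   0.   0.  ] t 18.7
```

Call:
move_arm(commands=[[-0.35,0,0.33,0,0,0],[-0.35,0,0.33,0,0,0],[-0.35,0,0.33,0,0,0],[-0.35,0,0.33,0,0,0],[-0.35,0,0.33,0,0,0],[-0.35,0,0.33,0,0,0],[-0.35,0,0.33,0,0,0],[0,0,0,0,0,0]])

```text
time_s: 19.7
position: [579.0, -54.5, 232.7]
ee_rot: [0.036, 0.917, -0.085, 0.389]
wrist_force: [-0.8, 0.3, -0.3]
finger_gap: 25.8
```

Call:
move_arm(commands=[[0.2,0.49,0.21,0,0,0],[0.2,0.49,0.21,0,0,0],[0.2,0.49,0.21,0,0,0],[0.2,0.49,0.21,0,0,0],[0.2,0.49,0.21,0,0,0],[0.2,0.49,0.21,0,0,0],[0.2,0.49,0.21,0,0,0],[0,0,0,0,0,0]])

```text
time_s: 20.7
position: [592.8, -92.4, 233.0]
ee_rot: [0.036, 0.917, -0.085, 0.389]
wrist_force: [-0.5, 1.0, -1.4]
finger_gap: 25.5
```

Run:
```python
from h import *
print(tipnow());caps()
go([(11,34,130,3),(-43,60,130,5)])
```

```text
(array([ 9.4, 29.8, 95.9]), array([-0.5,  1. , -1.4]))
69 [226.1 266.8] uv [-46.2  44.4]
24 [254.1 281.1] uv [-59.  -25.1]
[[0.74,-0.09,-0.88,0,0,-0.001],[0.74,-0.09,-0.88,0,0,-0.001],[0.74,-0.09,-0.88,0,0,-0.001],[-0.56,0.89,-0.58,0,0,0],[-0.56,0.89,-0.58,0,0,0],[-0.56,0.89,-0.58,0,0,0],[-0.56,0.89,-0.58,0,0,0],[-0.56,0.89,-0.58,0,0,0]]
max [0.74  0.89  0.88  0.    0.    0.001] t 20.75
```

Call:
move_arm(commands=[[0.74,-0.09,-0.88,0,0,0],[0.74,-0.09,-0.88,0,0,0],[0.74,-0.09,-0.88,0,0,0],[-0.56,0.9,-0.58,0,0,0],[-0.56,0.9,-0.58,0,0,0],[-0.56,0.9,-0.58,0,0,0],[-0.56,0.9,-0.58,0,0,0],[-0.56,0.9,-0.58,0,0,0]])

```text
time_s: 21.75
position: [541.5, -125.6, 268.2]
ee_rot: [0.036, 0.916, -0.085, 0.389]
wrist_force: [0.0, -0.2, -0.6]
finger_gap: 25.8
```

Run:
```python
from h import *
print(tipnow());caps()
save('side','g8.png',(200,180,320,280),6)
go([(-44.5,60.5,96,7),(-44.5,60.5,96,1),(-44.5,33,96,7),(-44.5,33,96,1)])
```

```text
(array([-43.3,  60.5, 131.1]), array([ 0. , -0.2, -0.6]))
63 [226.3 266.8] uv [-46.1  44. ]
15 [253.  281.2] uv [-60.2 -23.4]
[[-0.36,0.01,0.35,0,0,0],[-0.36,0.01,0.35,0,0,0],[-0.36,0.01,0.35,0,0,0],[-0.36,0.01,0.35,0,0,0],[-0.36,0.01,0.35,0,0,0],[-0.36,0.01,0.35,0,0,0],[-0.36,0.01,0.35,0,0,0],[0,0,0,0,0,0]]
[[0.26,0.11,0.27,0,0,0],[0.26,0.11,0.27,0,0,0],[0.26,0.11,0.27,0,0,0],[0.26,0.11,0.27,0,0,0],[0.26,0.11,0.27,0,0,0],[0.26,0.11,0.27,0,0,0],[0.26,0.11,0.27,0,0,0],[0,0,0,0,0,0]]
max [0.36 0.11 0.35 0.   0.   0.  ] t 21.85
```

View pics/g8.png

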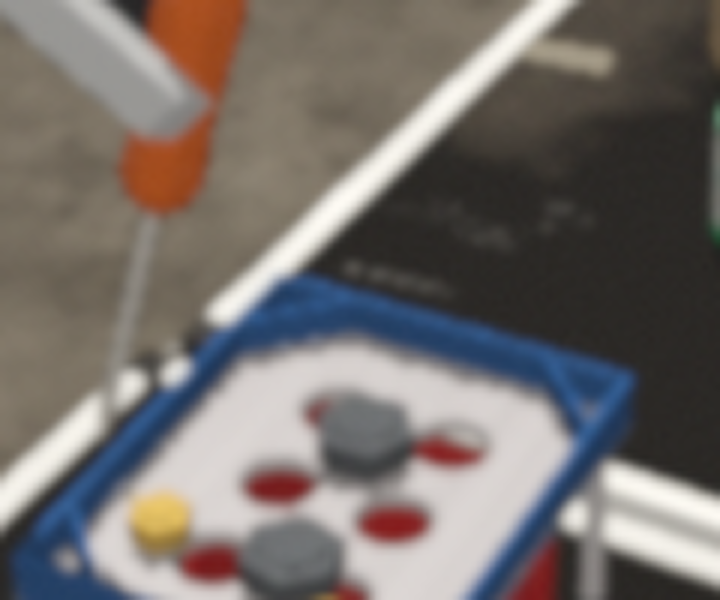

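Call:
move_arm(commands=[[-0.36,0,0.35,0,0,0],[-0.36,0,0.35,0,0,0],[-0.36,0,0.35,0,0,0],[-0.36,0,0.35,0,0,0],[-0.36,0,0.35,0,0,0],[-0.36,0,0.35,0,0,0],[-0.36,0,0.35,0,0,0],[0,0,0,0,0,0]])

```text
time_s: 22.85
position: [541.8, -125.5, 231.7]
ee_rot: [0.036, 0.917, -0.085, 0.389]
wrist_force: [-0.3, 0.0, -1.0]
finger_gap: 25.5
```

Call:
move_arm(commands=[[0.26,0.11,0.27,0,0,0],[0.26,0.11,0.27,0,0,0],[0.26,0.11,0.27,0,0,0],[0.26,0.11,0.27,0,0,0],[0.26,0.11,0.27,0,0,0],[0.26,0.11,0.27,0,0,0],[0.26,0.11,0.27,0,0,0],[0,0,0,0,0,0]])

```text
time_s: 23.85
position: [566.4, -138.0, 232.1]
ee_rot: [0.036, 0.917, -0.085, 0.389]
wrist_force: [0.6, -0.2, -0.4]
finger_gap: 25.7
```

Run:
```python
from h import *
print(tipnow());caps()
a=bot.grab_frame('side')[215:345,195:320];a=cv2.resize(a,None,fx=4.6,fy=4.6,interpolation=cv2.INTER_CUBIC);cv2.imwrite('pics/g9.png',a[:,:,::-1])
Q=orient(-45,-30)
P=[574.5,-106.5]
plan([((640,-115,300),orient(169.5,30),8)])
```

```text
(array([-43.2,  32.7,  95. ]), array([ 0.6, -0.2, -0.4]))
16 [253.1 281.1] uv [-59.9 -23.5]
41 [236.8 301.3] uv [-120.9  -22.4]
[[1.2,-0.45,0.02,0,-0.035,0],[1.2,-0.45,-0.02,0,-0.035,0],[1.2,-0.45,-0.06,0,-0.035,0],[1.2,-0.45,-0.1,0,-0.035,0],[1.2,-0.45,-0.14,0,-0.035,0],[1.19,-0.45,-0.19,0,-0.035,0],[1.18,-0.45,-0.23,0,-0.035,0],[1.17,-0.45,-0.27,0,-0.035,0]]
max [1.2   0.45  0.27  0.    0.035 0.   ] t 23.95
```

View pics/g9.png

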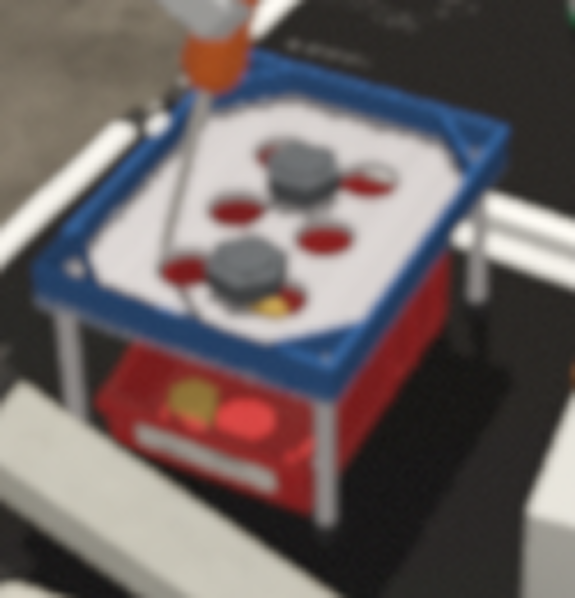

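Run:
```python
from h import *
p,R,s=cur()
P,O=tcp(W((0,0),170),169.5,32,62)
plan([(p+[2,-1,55],R,4),(P,O,4),((624,-40,296),orient(215,15),4),((600,30,290),orient(253,0),4),((605,80,255),orient(295,-20),4),((598,137,200),orient(315,-30),4)])
```

```text
[[1.03,0.01,-0.92,0,0,0],[1.03,0.01,-0.92,0,0,0],[1.03,0.01,-0.92,0,0,0],[1.03,0.01,-0.92,0,0,0],[1.38,-0.83,1.22,0,-0.061,-0.001],[1.45,-0.83,1.13,0,-0.061,-0.001],[1.52,-0.83,1.04,0,-0.061,-0.001],[1.58,-0.83,0.95,0,-0.061,-0.001]]
[[-0.74,-1.86,-0.55,0.079,-0.07,-0.183],[-0.42,-2.0,-0.35,0.079,-0.07,-0.183],[-0.06,-2.07,-0.18,0.079,-0.07,-0.183],[0.31,-2.05,-0.02,0.079,-0.07,-0.183],[0.46,-1.78,0.28,0.022,-0.063,-0.165],[0.76,-1.67,0.28,0.022,-0.063,-0.165],[1.04,-1.52,0.25,0.022,-0.063,-0.165],[1.29,-1.32,0.21,0.022,-0.063,-0.165]]
[[1.23,-0.25,0.88,-0.032,-0.083,-0.181],[1.33,-0.04,0.76,-0.032,-0.083,-0.181],[1.37,0.18,0.65,-0.032,-0.083,-0.181],[1.37,0.41,0.55,-0.032,-0.083,-0.181],[1.75,0.44,0.83,-0.037,-0.043,-0.079],[1.75,0.55,0.77,-0.037,-0.043,-0.079],[1.73,0.66,0.72,-0.037,-0.043,-0.079],[1.71,0.77,0.67,-0.037,-0.043,-0.079]]
max [1.75  2.07  1.22  0.079 0.083 0.183] t 23.95
```

Call:
move_arm(commands=[[1.03,0,-0.92,0,0,0],[1.03,0,-0.92,0,0,0],[1.03,0,-0.92,0,0,0],[1.03,0,-0.92,0,0,0],[1.38,-0.83,1.22,0,-0.061,0],[1.45,-0.83,1.13,0,-0.061,0],[1.52,-0.83,1.04,0,-0.061,0],[1.58,-0.83,0.95,0,-0.061,0]])

```text
time_s: 24.95
position: [647.3, -119.2, 294.0]
ee_rot: [0.025, 0.957, -0.089, 0.274]
wrist_force: [0.0, -0.6, -0.4]
finger_gap: 25.5
```

Run:
```python
from h import *
print(cur()[0],cur()[2]['q'])
plan([((624,-40,300),orient(215,15),8),((600,30,290),orient(253,0),5),((600,80,265),orient(295,-20),6),((598,137,200),orient(315,-30),5)])
```

```text
[ 647.25372681 -119.17657271  294.01383342] [-0.252404    0.187634    1.54905166  0.04745673  0.84934348  1.48306134]
[[-0.36,-0.92,-0.31,0.04,-0.035,-0.092],[-0.28,-0.96,-0.26,0.04,-0.035,-0.092],[-0.2,-0.99,-0.22,0.04,-0.035,-0.092],[-0.12,-1.01,-0.17,0.04,-0.035,-0.092],[-0.03,-1.03,-0.13,0.04,-0.035,-0.092],[0.06,-1.03,-0.09,0.04,-0.035,-0.092],[0.16,-1.02,-0.05,0.04,-0.035,-0.092],[0.25,-1.0,-0.02,0.04,-0.035,-0.092]]
[[0.34,-1.42,0.3,0.017,-0.05,-0.132],[0.54,-1.36,0.3,0.017,-0.05,-0.132],[0.73,-1.27,0.29,0.017,-0.05,-0.132],[0.91,-1.16,0.27,0.017,-0.05,-0.132],[1.06,-1.02,0.24,0.017,-0.05,-0.132],[0.8,-0.24,0.42,-0.021,-0.056,-0.121],[0.84,-0.15,0.37,-0.021,-0.056,-0.121],[0.87,-0.06,0.32,-0.021,-0.056,-0.121]]
[[0.89,0.04,0.27,-0.021,-0.056,-0.121],[0.89,0.15,0.22,-0.021,-0.056,-0.121],[0.88,0.25,0.17,-0.021,-0.056,-0.121],[1.43,0.45,0.86,-0.03,-0.035,-0.063],[1.43,0.51,0.83,-0.03,-0.035,-0.063],[1.42,0.58,0.79,-0.03,-0.035,-0.063],[1.41,0.64,0.76,-0.03,-0.035,-0.063],[1.39,0.71,0.73,-0.03,-0.035,-0.063]]
max [1.43  1.42  0.86  0.04  0.056 0.132] t 24.95
```

Call:
move_arm(commands=[[-0.36,-0.92,-0.31,0.04,-0.035,-0.092],[-0.28,-0.96,-0.26,0.04,-0.035,-0.092],[-0.2,-0.99,-0.22,0.04,-0.035,-0.092],[-0.12,-1.01,-0.17,0.04,-0.035,-0.092],[-0.03,-1.03,-0.13,0.04,-0.035,-0.092],[0.06,-1.03,-0.09,0.04,-0.035,-0.092],[0.16,-1.02,-0.05,0.04,-0.035,-0.092],[0.25,-1.0,-0.02,0.04,-0.035,-0.092]])

```text
time_s: 25.95
position: [623.1, -40.1, 300.0]
ee_rot: [-0.04, 0.945, 0.301, 0.124]
wrist_force: [-0.5, -0.5, -1.8]
finger_gap: 25.9
```

Call:
move_arm(commands=[[0.34,-1.42,0.3,0.017,-0.05,-0.132],[0.54,-1.36,0.3,0.017,-0.05,-0.132],[0.73,-1.27,0.29,0.017,-0.05,-0.132],[0.91,-1.16,0.27,0.017,-0.05,-0.132],[1.06,-1.02,0.24,0.017,-0.05,-0.132],[0.8,-0.24,0.42,-0.021,-0.056,-0.121],[0.84,-0.15,0.37,-0.021,-0.056,-0.121],[0.87,-0.06,0.32,-0.021,-0.056,-0.121]])

```text
time_s: 26.95
position: [599.0, 54.9, 277.3]
ee_rot: [0.077, 0.678, 0.73, -0.047]
wrist_force: [0.3, -0.8, -0.5]
finger_gap: 25.3
```

Call:
move_arm(commands=[[0.89,0.04,0.27,-0.021,-0.056,-0.121],[0.89,0.15,0.22,-0.021,-0.056,-0.121],[0.88,0.25,0.17,-0.021,-0.056,-0.121],[1.43,0.45,0.86,-0.03,-0.035,-0.063],[1.43,0.51,0.83,-0.03,-0.035,-0.063],[1.42,0.58,0.79,-0.03,-0.035,-0.063],[1.41,0.64,0.76,-0.03,-0.035,-0.063],[1.39,0.71,0.73,-0.03,-0.035,-0.063]])

```text
time_s: 27.95
position: [597.0, 136.9, 199.7]
ee_rot: [0.243, 0.367, 0.892, -0.098]
wrist_force: [0.4, -0.8, -1.5]
finger_gap: 25.7
```

Run:
```python
from h import *
p,R,s=cur();print(p,s['q'],s['wrist_force'],(R.inv()*orient(-45,-30)).as_rotvec())
Q=orient(-45,-30)
plan([((620,137,60),Q,8),((627.8,136.7,12),Q,8)])
save('top','t10.png',(170,150,350,285),4.4)
```

```text
[596.96368552 136.87100899 199.68817633] [ 0.36962223  0.33954792  1.57186703 -0.55482709  1.06377797 -0.18616195] [ 0.35224046 -0.80655252 -1.46304768] [0.00558311 0.00682211 0.00283461]
[[0.71,0.2,1.61,0.001,0.001,0],[0.71,0.2,1.61,0.001,0.001,0],[0.71,0.2,1.61,0.001,0.001,0],[0.7,0.2,1.61,0.001,0.001,0],[0.7,0.2,1.61,0.001,0.001,0],[0.7,0.2,1.61,0.001,0.001,0],[0.7,0.2,1.61,0.001,0.001,0],[0.7,0.2,1.61,0.001,0.001,0]]
[[0.24,0.07,0.56,0,0,0],[0.24,0.07,0.56,0,0,0],[0.24,0.07,0.56,0,0,0],[0.24,0.07,0.56,0,0,0],[0.24,0.07,0.56,0,0,0],[0.24,0.07,0.56,0,0,0],[0.24,0.07,0.56,0,0,0],[0.24,0.07,0.56,0,0,0]]
max [7.10e-01 2.00e-01 1.61e+00 1.00e-03 1.00e-03 0.00e+00] t 27.95
```

View pics/t10.png

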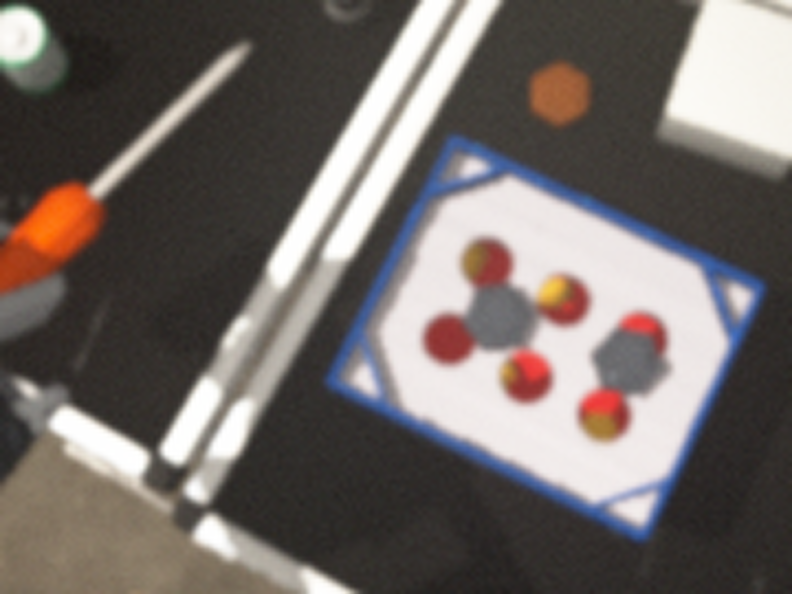

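Call:
move_arm(commands=[[0.71,0.2,1.61,0.001,0.001,0],[0.71,0.2,1.61,0.001,0.001,0],[0.71,0.2,1.61,0.001,0.001,0],[0.7,0.2,1.61,0.001,0.001,0],[0.7,0.2,1.61,0.001,0.001,0],[0.7,0.2,1.61,0.001,0.001,0],[0.7,0.2,1.61,0.001,0.001,0],[0.7,0.2,1.61,0.001,0.001,0]])

```text
time_s: 29.0
position: [619.5, 136.6, 58.5]
ee_rot: [0.237, 0.369, 0.893, -0.1]
wrist_force: [0.8, 0.8, -2.2]
finger_gap: 25.4
```

Run:
```python
from h import *
p,R,s=cur();Q=orient(-45,-30);print(p,(R.inv()*Q).as_rotvec())
plan([((627.8,136.7,11),Q,8)])
for n in('top','side'):
  for d in bot.masks_of(n,'small_cap_1'):
    ys,xs=np.nonzero(d['mask']);print(n,round(d['score'],2),np.round(d['rect']),len(xs))
im=bot.grab_frame('top');hsv=cv2.cvtColor(im,cv2.COLOR_RGB2HSV);m=cv2.inRange(hsv,(15,110,60),(35,255,255));n,l,st,c=cv2.connectedComponentsWithStats(m)
for i in range(1,n):
    if st[i,4]>8 and 150<c[i,0]<400: print(st[i,4],c[i].round(1),ray('top',c[i],12)[0,:2].round(0),'uv',(ray('top',c[i],12)[0,:2]-C)@np.c_[U,V])
```

```text
[619.45487774 136.63714307  58.51019852] [-0.00374706 -0.00307366  0.00181424]
[[0.23,0.08,0.55,0,0,0],[0.23,0.08,0.55,0,0,0],[0.23,0.08,0.55,0,0,0],[0.23,0.08,0.55,0,0,0],[0.23,0.08,0.55,0,0,0],[0.23,0.08,0.55,0,0,0],[0.23,0.07,0.55,0,0,0],[0.23,0.07,0.55,0,0,0]]
max [0.23 0.08 0.55 0.   0.   0.  ] t 29.0
top 0.52 [300. 243. 310. 250.] 42
top 0.49 [290. 214. 298. 221.] 39
top 0.33 [158. 162. 220. 220.] 526
side 0.52 [230. 296. 240. 307.] 64
24 [249.2   1.6] [1199.   -2.] uv [ 374.80798577 -510.25792539]
9 [272.7   0.9] [1200.  -65.] uv [ 318.99539761 -539.93296197]
694 [300.2  15.9] [1154. -138.] uv [ 233.09384553 -532.07111432]
906 [391.1  52.8] [1043. -374.] uv [ -27.89594591 -539.4983712 ]
18 [277.2 208.4] [632. -69.] uv [ 59.65460884 -33.88075925]
30 [295.5 215.8] [ 613. -113.] uv [ 11.33867205 -36.87815929]
10 [178.9 226. ] [591. 172.] uv [256.13168597 110.40032102]
160 [390.7 251.5] [ 522. -341.] uv [-232.72017591  -58.58281838]
25 [306.  246.8] [ 536. -137.] uv [-44.28585646  20.6639018 ]
12 [377.8 410.3] [ 164. -289.] uv [-348.19293293  284.63823764]
```

Call:
move_arm(commands=[[0.23,0.08,0.55,0,0,0],[0.23,0.08,0.55,0,0,0],[0.23,0.08,0.55,0,0,0],[0.23,0.08,0.55,0,0,0],[0.23,0.08,0.55,0,0,0],[0.23,0.08,0.55,0,0,0],[0.23,0.07,0.5,0,0,0],[0.2,0.07,0.5,0,0,0]])

```text
time_s: 30.15
position: [627.6, 136.9, 13.0]
ee_rot: [0.237, 0.369, 0.893, -0.1]
wrist_force: [-0.6, -0.3, -0.9]
finger_gap: 25.3
```

Run:
```python
from h import *
p,R,s=cur();print(p,s['wrist_force'])
print([(ray('side',(253,281),z)[0,:2]-C)@np.c_[U,V] for z in(5,14,30)],[(ray('side',(236.8,301.3),z)[0,:2]-C)@np.c_[U,V] for z in(5,14,30)],[(ray('top',(286,236),z)[0,:2]-C)@np.c_[U,V] for z in(5,14,30)])
```

```text
[627.60685696 136.85130877  12.98605925] [-0.60403142 -0.25975971 -0.88312587]
[array([34.94109108, 27.39756292]), array([26.27513185, 22.51222212]), array([10.8689821 , 13.82717181])] [array([-35.62123198,  28.28199033]), array([-43.42452391,  23.38583687]), array([-57.2970429 ,  14.68156405])] [array([10.88785979, 17.3031919 ]), array([10.64580106, 18.37469651]), array([10.21547443, 20.27959359])]
```

Call:
move_arm(commands=[[0.06,0,0.11,0,0,0],[0.06,0,0.11,0,0,0],[0,0,0,0,0,0],[0,0,0,0,0,0],[0,0,0,0,0,0],[0,0,0,0,0,0],[0,0,0,0,0,0],[0,0,0,0,0,0]])

```text
time_s: 31.15
position: [627.6, 136.8, 10.8]
ee_rot: [0.237, 0.369, 0.893, -0.1]
wrist_force: [-0.2, 0.4, -0.5]
finger_gap: 25.9
```

Call:
move_arm(commands=[[0,0,0,0,0,0],[0,0,0,0,0,0],[0,0,0,0,0,0],[0,0,0,0,0,0],[0,0,0,0,0,0],[0,0,0,0,0,0],[0,0,0,0,0,0],[0,0,0,0,0,0]], fingers=0)

```text
time_s: 32.15
position: [627.6, 136.8, 10.8]
ee_rot: [0.237, 0.369, 0.893, -0.1]
wrist_force: [0.2, 0.8, -0.7]
finger_gap: 93.5
```

Call:
move_arm(commands=[[0,0,-1,0,0,0],[0,0,-2,0,0,0],[0,0,-3,0,0,0],[0,0,-4,0,0,0],[0,0,-4,0,0,0],[0,0,-4,0,0,0],[0,0,-2,0,0,0],[0,0,0,0,0,0]])

```text
time_s: 33.15
position: [557.6, 208.8, 186.7]
ee_rot: [0.238, 0.369, 0.893, -0.099]
wrist_force: [-0.9, 0.8, -0.3]
finger_gap: 94.1
```

Run:
```python
from h import *
a=bot.grab_frame('top')[150:285,170:350];b=bot.grab_frame('side')[190:350,190:350]
a=cv2.resize(a,(480,360),interpolation=cv2.INTER_CUBIC);b=cv2.resize(b,(310,310),interpolation=cv2.INTER_CUBIC)
o=np.zeros((360,790,3),np.uint8);o[:,:480]=a;o[:310,480:]=b;cv2.imwrite('pics/f.png',o[:,:,::-1])
print(cur()[2]['position'],cur()[2]['finger_gap'])
```

```text
[557.47088446 207.64357149 184.23220663] 94.31029022473858
```

View pics/f.png

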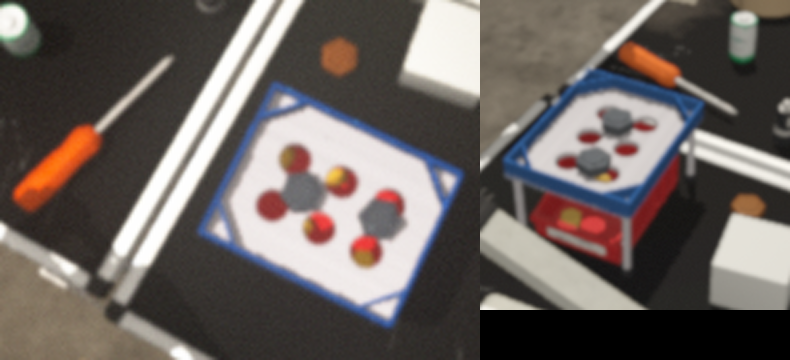

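```bash
python3 -c "
from workcell import bot
print(bot.job_done())"
```

```text
the job is handed in; nothing more can be done
None
```

I handed in the job at about 33 s, with one thing not confirmed: I saw only four of the five small caps in the bin. I gripped the screwdriver by its handle with the tool tilted, then pushed each small brass cap with the blade into a nearby hole, one pass per cap. I laid the screwdriver back down where it had been, let go and moved the arm away.

**What the last pictures showed:**
- **Tray:** only the two dark caps were left in it.
- **Screen, battery and carton:** they looked unmoved by eye; I did not measure them again.
- **Car charger:** it was mostly cropped out of the last pictures, and the arm never went near it.
- **Screwdriver:** it looked flat on the left-hand table, and the gripper was empty and clear of everything.

**Fifth cap:** it should be hidden under the solid part of the floor plate. The tray was clear of brass caps after its push, and none showed on the table.

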